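Fit the T-handle to the spring-return valve and hold it open in the green

ROBOT

A 6-joint arm with a two-finger parallel gripper is mounted at the origin on a cart in front of the work surface, level with it; the furniture and walls round the work are solid. World frame = base frame: x ahead of the robot, y to its left, z up, the work surface at z = 0. Lengths are in m, angles in degrees, forces in N, time in s.
With the tool pointing down it reaches from about 0.35 to 0.875 m from the base axis. Payload 4.2 kg.
Tool frame: the origin (TCP) lies midway between the tips of the shut fingers; the grasp point (between the pads) lies 19 mm behind it; y points along the fingers, z is the direction in which the jaws open and shut, and the axes are right-handed (so a half turn about y gives the same grasp; the last joint's range is limited). The gripper opens to 87 mm and grips with 3 to 60 N. Pads are 19 mm wide; open, the fingers measure 117 mm over their backs; the gripper's body (75 mm by 190 mm) begins 51 mm behind the grasp point.
Start: joints at [84.431, 22.042, 0.453, 0, -68.411, -14.817], TCP at [0.218, 0.586, 0.223] pointing down, gripper open.
Joint ranges: [-179.83, 179.83], [-69.29, 118.12], [-61.27, 80.66], [-181.25, 117.63], [-171.15, -9.14], [-177.46, 177.46]. Speed limits (degrees/s): [159.86, 159.86, 180, 180, 180, 180].

INTERFACE

Orientations are given as [roll, pitch, yaw] about the fixed x, y, z axes, in that order (R = Rz(yaw) Ry(pitch) Rx(roll)).
In Python, from workcell import env gives the robot as it stands. The module is installed in compiled form; this text tells all that it offers. Calls block until the motion is done:
- env.goto(position, orientation): joint-space move of the TCP to a pose.
- env.move_straight(position, rotation=None, rate=0.15, force_limit=None): straight line of the TCP; rotation=None keeps the orientation; rate is the mean speed in m/s. With force_limit (N) it stops when the force on the tool has changed by that much, and returns True; else False.
- env.set_joints(angles): joint-space move.
- env.gripper_to(opening, grasp_force=None): opening from 0.0 (shut) to 1.0 (fully open); grasp_force is the grip in N (None keeps the last); returns when the fingers have stopped.
- env.dwell(seconds).
- env.inverse_kinematics(position, orientation): joint angles nearest the present ones, or None.
- env.read_state(): the state.
- env.grab_frame(name): name is "scene" or "top" or "wrist"; returns a dict with "image" (384x512x3 uint8, blue, green, red), "fx", "fy", "cx", "cy" (pixels), "position" and "orientation" of the camera in the world. Camera axes: x right, y up, looking along -z (the intrinsics and any distortion apply to the point x, -y, -z); pixel columns grow to the right and rows downward; lengths in m; the calibration is good to about 2 mm. The wrist camera is an equidistant fisheye: a pixel r from the principal point sees the ray r / f radians off the axis. A picture is of the moment at which its call begins. There is no depth.
A pose or a line that the arm cannot do raises env.Unreachable and nothing moves.
- env.close_job(): hands the job in, once; it reports no verdict.
Trained networks look in a picture, given as the dict that the camera call returned (one of the last four; its "shot" number tells which), for a name from the list of things; names that differ only in an ending like _2 or _b are one class to them, and where a whole thing is asked for, a point or a joint stands for the part that bears it (a point fixed in the world has none). Each returns a list of dicts, best first, with "score" (0 to 1); they miss things now and then, are a little off and sometimes report something else, mostly with a low value. They report only what shows in the picture. A call takes as long as a camera call. They do not tell look-alikes from the thing itself.
- env.search_frame(picture, thing): "xyz" ([x, y, z] in m, in world coordinates, good to about 4 mm: the middle of the surface that is visible of it).
- env.trace(picture, thing): "mask" (384x512 bool, what is visible of it).
The state is a dict: "clock": time; "joint_positions": joint angles; "qvel": joint speeds; "joint_torque": joint torques, N m; "position": TCP position; "tool_rot": TCP orientation; "force": force on the tool from outside, world axes, zero at the start; "wrist_torque": the same for the moment, N m; "opening": opening from 0.0 (shut) to 1.0 (fully open).
Only numpy, scipy, OpenCV 4.12 (cv2) and the standard library are available. Lean on these libraries where they do the work, as an engineer would, in place of code of your own. Each camera call takes 0.05 s, during which the arm holds its last target. There are 200 camera calls.

TASK

Fit the loose blue T-handle fully down onto the square spindle of the spring-return valve, then turn it anticlockwise (seen from above) until the pointer stands in the green band, never letting the pointer reach the red. The valve springs shut when let go, so keep hold of the handle: hold the pointer in the green for three seconds and finish the program while still holding it there. Leave the other things on the bench where they are.

Things in the scene. Friction and masses are not known exactly. Their poses are not given: they have to be found in the camera images.
- handle_grip (a point): Loose T-handle, 68 mm tall, 0.13 to 0.25 kg, standing upright on its hub on the worktop. This point: centre of its blue cross-bar (100 long, 24 wide, 22 mm high), 57 mm above the hub's underside. x runs along the bar, y across its width, z up the handle's axis. Between bar and hub is a 20 mm round steel neck, 20 mm high.
- handle_bore (a point): Centre of the underside of the T-handle's steel hub (36 x 36 mm, 26 mm high), on the handle's axis, 57 mm below the bar's centre. Here opens a square hole 19.5 mm wide and 24 mm deep, its sides parallel to the bar's length and width. Axes as for the bar.
- spindle_top (a point): Centre of the top face of the valve's upright square steel spindle: 18 mm wide, 22 mm long, its top 5 mm tapering to 11 mm. z is the turning axis (up), x points along the pointer, sides parallel to x and y; the handle fits in any of four turns, with 5 degrees of play. Fully down, the hub rests on a 34 mm collar 22 mm below this point and the bar's centre is 35 mm above this point.
- valve: The fixed valve; origin on the turning axis, on the worktop, z up. Base plate 130 x 130 x 10 mm, brass body with pipe stubs reaching 92 mm from the axis along +x and -x (up to 46 mm high), round white dial of 128 mm diameter with its face 51 mm above the worktop, collar top at 60 mm, spindle top at 82 mm.
- pointer_tip (a point): Tip of the small black pointer on the spindle, 41 mm from the turning axis, just above the dial; it turns with the spindle. x points outward along the pointer, z up.
- green_mark (a point): Middle of the green band (black line) on the white dial, 53 mm from the turning axis. The dial is set differently each time, and stays. x points outward, z up, y anticlockwise. Green reaches 10 degrees either side of the middle; red begins 25 degrees anticlockwise of the middle. The middle of the green is 34 to 63 degrees anticlockwise of the pointer at rest.
- spindle (a joint): Turn of the spindle in rad: 0 at rest against its stop, growing anticlockwise seen from above, up to 1.75. A spring turns it back: 0.07 N m at rest, 0.09 N m more per rad. With the handle on, the pointer lags the handle by up to 5 degrees, the play of the fit.
- tape_measure_mid (a point): Bystander: orange tape measure, 37 x 85 x 60 mm, centre point. Leave it alone.
- tape_roll_mid (a point): Bystander: roll of beige tape lying flat, 100 mm across, 25 mm high, centre point. Leave it alone.
- offcut_mid (a point): Bystander: grey steel bar offcut lying flat, 20 x 85 x 12 mm, centre point. Leave it alone.
Not all that is in view belongs to the job. Of the things that look like the part that bears handle_grip, take the one that is nearest to the robot's base at the start.

How it is judged:
By the outcome, as a careful person would: the job done as asked, in the order asked, and still so for the second after the job is handed in, while the arm keeps its last pose, push and grip.
It also fails if it takes over 51 s, if anything falls off the work surface, if the arm or the gripper's body presses on something with over 40 N, if the wrist force passes 120 N, or if a joint passes its speed limit or range.

## Working session

There is one attempt and no reset: what is moved stays moved. The work goes in short steps, each a Python script; the robot and the scene stay as the last script left them, time stands still between calls to the robot, and variables do not carry over. Pictures are saved under pics/ and viewed, about 8 in all and at most 12, crops included, and the job is handed in when it is done.

```bash
mkdir -p pics; cat > h.py <<'E'
from workcell import env
import numpy as np, cv2
from scipy.spatial.transform import Rotation as R
def ray(f,u,v):
    x=(u-f["cx"])/f["fx"]; y=(v-f["cy"])/f["fy"]
    return x,y
def M(o): return R.from_euler('xyz',o,degrees=True).as_matrix()
def at_z(f,u,v,z,fish=False):
    x,y=ray(f,u,v)
    if fish:
        r=np.hypot(x,y); s=np.sin(r)/max(r,1e-9); d=np.array([x*s,-y*s,-np.cos(r)])
    else: d=np.array([x,-y,-1.])
    d=M(f["orientation"])@d; p=np.array(f["position"]); return p+d*(z-p[2])/d[2]
def proj(f,P,fish=False):
    d=M(f["orientation"]).T@(np.array(P)-f["position"]); x,y,z=d[0],-d[1],-d[2]
    if fish:
        r=np.hypot(x,y); t=np.arctan2(r,z); k=t/max(r,1e-9)
    else: k=1/z
    return f["cx"]+f["fx"]*x*k, f["cy"]+f["fy"]*y*k
E
python3 - <<'E'
from h import *
s=env.read_state(); print(s)
for n in ["scene","top"]:
    f=env.grab_frame(n); cv2.imwrite(f"pics/{n}0.png",f["image"]); print({k:v for k,v in f.items() if k!="image"})
    for t in ["handle_grip","handle_bore","spindle_top","valve","pointer_tip","green_mark","tape_measure_mid","tape_roll_mid","offcut_mid"]:
        print(t,[(np.round(d["xyz"],3).tolist(),round(d["score"],2)) for d in env.search_frame(f,t)][:4])
print(env.read_state()["clock"])
a=cv2.imread("pics/scene0.png");b=cv2.imread("pics/top0.png")
E
```

```text
{'clock': 0.0, 'joint_positions': array([ 8.44297051e+01,  2.20904515e+01,  3.78152219e-01, -2.69911722e-02,
       -6.84109588e+01, -1.48157385e+01]), 'qvel': array([0.12554497, 0.02594415, 0.04405126, 0.03045763, 0.05049575,
       0.0761854 ]), 'joint_torque': array([ 4.22539542e-04, -3.90664959e+01,  1.87408286e+01,  4.21984836e+00,
        1.10523339e-02, -1.85467957e-04]), 'position': array([0.21750421, 0.58528069, 0.22145693]), 'tool_rot': array([-8.98744255e+01,  7.27647047e-03,  1.59604016e+02]), 'force': array([0.28669152, 0.18004105, 0.22325863]), 'wrist_torque': array([-0.0331751 ,  0.02100012,  0.01252451]), 'opening': 1.0041886256582078}
{'fx': 461.3257626379674, 'fy': 461.3257626379674, 'cx': 249.2249918169252, 'cy': 195.25023352905157, 'position': array([-0.55799643, -0.83945072,  0.85397107]), 'orientation': array([ 61.54854643,  -0.44947106, -51.3994692 ]), 'shot': 1}
handle_grip [([0.352, 0.498, 0.053], 0.66), ([0.494, 0.199, 0.056], 0.65), ([0.646, 0.173, 0.049], 0.52)]
handle_bore [([0.349, 0.499, 0.052], 0.82), ([0.494, 0.194, 0.053], 0.76), ([0.6, 0.049, 0.049]
[... 503 characters left out ...]
91.24373929]), 'shot': 2}
handle_grip [([0.496, 0.202, 0.07], 0.79), ([0.362, 0.509, 0.063], 0.79), ([0.657, 0.185, 0.068], 0.68), ([0.61, 0.056, 0.065], 0.64)]
handle_bore [([0.364, 0.51, 0.072], 0.7), ([0.497, 0.203, 0.066], 0.64), ([0.613, 0.05, 0.068], 0.56), ([0.656, 0.18, 0.066], 0.45)]
spindle_top []
valve [([0.533, -0.145, 0.011], 0.9), ([0.555, 0.368, 0.058], 0.23)]
pointer_tip [([0.54, -0.148, 0.061], 0.53)]
green_mark [([0.539, -0.151, 0.049], 0.67), ([0.713, 0.002, 0.013], 0.2)]
tape_measure_mid [([0.557, 0.37, 0.057], 0.72), ([0.538, -0.154, 0.051], 0.3)]
tape_roll_mid [([0.402, -0.368, 0.022], 0.76)]
offcut_mid [([0.402, -0.368, 0.021], 0.63), ([0.712, 0.003, 0.009], 0.54)]
1.0
```

View pictures.

View pics/top0.png

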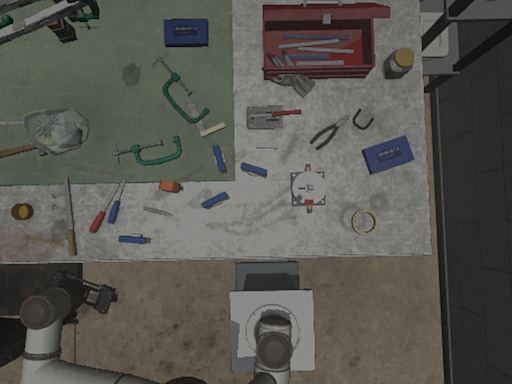

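View pics/scene0.png

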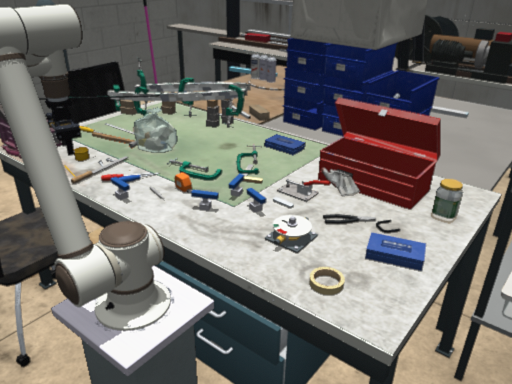

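```bash
python3 - <<'E'
from h import *
f=env.grab_frame("top")
for d in env.trace(f,"handle_grip"):
    m=d["mask"].astype(np.uint8); r=cv2.minAreaRect(cv2.findNonZero(m)); 
    c,w,a=r; b=cv2.boxPoints(r); L=[b[1]-b[0],b[2]-b[1]]; l=max(L,key=np.linalg.norm)
    p=at_z(f,*c,.06); q=at_z(f,c[0]+l[0],c[1]+l[1],.06)-p
    print(round(d["score"],2),p.round(3),np.round(w,1),np.degrees(np.arctan2(q[1],q[0])).round(1))
for yaw in (0,90,-90,180):
    q=env.inverse_kinematics([.535,-.15,.28],[-90,0,yaw]); print(yaw,None if q is None else np.round(q))
s=env.read_state(); f=env.grab_frame("wrist"); T=M(s["tool_rot"])
print("cam in tool",T.T@(f["position"]-s["position"]), (T.T@M(f["orientation"])).round(2),f["fx"],f["cx"],f["cy"])
# move above valve, camera over axis
yaw=0
rel=T.T@(f["position"]-s["position"])
off=M([-90,0,yaw])@rel
tgt=np.array([.535,-.15,0])-[off[0],off[1],0]; tgt[2]=.24
print(tgt)
env.goto(tgt,[-90,0,yaw]); env.dwell(.3)
f=env.grab_frame("wrist"); np.save("valve.npy",f,allow_pickle=True); print(f["position"],f["orientation"])
for t in ["spindle_top","pointer_tip","green_mark","valve"]: print(t,[(np.round(d["xyz"],4).tolist(),round(d["score"],2)) for d in env.search_frame(f,t)][:3])
u,v=proj(f,[.535,-.15,.06],True); print(u,v)
im=f["image"]; u,v=int(u),int(v); x0=max(0,u-100);y0=max(0,v-100); print(x0,y0)
cv2.imwrite("pics/v.png",cv2.resize(im[y0:y0+200,x0:x0+200],None,fx=3,fy=3,interpolation=cv2.INTER_CUBIC))
print(env.read_state()["clock"],env.read_state()["joint_positions"].round(1))
E
```

```text
0.77 [0.66  0.183 0.06 ] [25.   7.5] -167.0
0.76 [0.365 0.512 0.06 ] [10. 26.] -91.2
0.47 [0.5   0.201 0.06 ] [ 9.4 26.4] -64.6
0 [  1.  13.  -4.  -0. -73. -91.]
90 [  1.  13.  -4.   0. -73.  -1.]
-90 None
180 [  1.  13.  -4.   0. -73.  89.]
cam in tool [-0.06519574 -0.16254371 -0.00068854] [[-0.   -0.97 -0.24]
 [ 0.    0.24 -0.97]
 [ 1.   -0.   -0.  ]] 297.3186396354542 248.57224922956664 190.69673441861553
[ 0.60019574 -0.14931146  0.24      ]
[ 0.53396507 -0.14816501  0.40252627] [-1.40433795e+01  8.13357956e-04  9.00731797e+01]
spindle_top [([0.5371, -0.1491, 0.058], 0.82)]
pointer_tip [([0.5409, -0.1492, 0.0585], 0.91)]
green_mark [([0.536, -0.1543, 0.0519], 0.81)]
valve [([0.5369, -0.1476, 0.0343], 0.73)]
246.96691083737173 118.7199717523257
146 18
4.6167 [  1.   20.8   1.1   0.  -70.3 -91. ]
```

View pics/v.png

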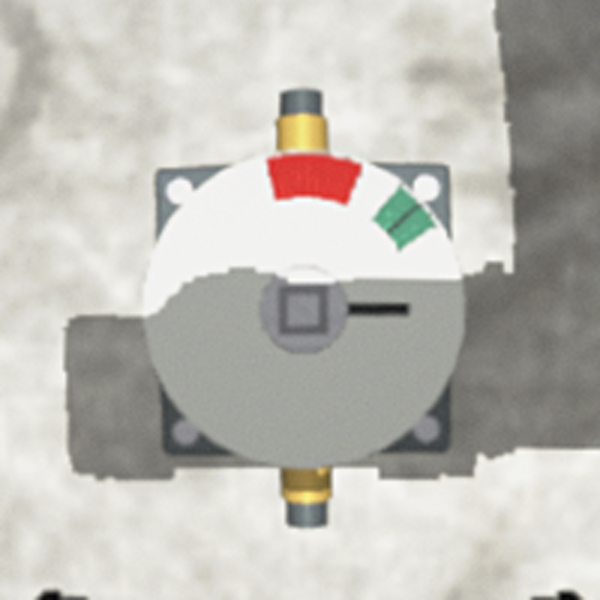

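```bash
python3 - <<'E'
from h import *
f=np.load("valve.npy",allow_pickle=True).item()
g=lambda a,b,z: at_z(f,a/3+146-.33,b/3+18-.33,z,True)
s=g(303,310,.082); c=g(304,309.5,.051); p=g(409,309,.056); gm=g(405,217,.051)
print(s,c,p,gm)
A=lambda q,o: np.degrees(np.arctan2(q[1]-o[1],q[0]-o[0]))
for o in (s,c): print(A(p,o),A(gm,o),np.linalg.norm((p-o)[:2]),np.linalg.norm((gm-o)[:2]))
yaw=115.4
off=M([-90,0,yaw])@np.array([-.0652,-.1625,0])
t=np.array([.498,.201,0])-[off[0],off[1],0]; t[2]=.20
env.goto(t,[-90,0,yaw]); env.dwell(.3)
f=env.grab_frame("wrist"); print(f["position"],f["orientation"])
for d in env.search_frame(f,"handle_grip"): print(np.round(d["xyz"],4),d["score"])
u,v=proj(f,[.498,.201,.06],True)
for d in env.trace(f,"handle_grip"):
    m=d["mask"].astype(np.uint8); r=cv2.minAreaRect(cv2.findNonZero(m)); print(d["score"],r,at_z(f,*r[0],.06,True))
np.save("hnd.npy",f,allow_pickle=True)
u,v=int(u),int(v);x0=max(0,u-100);y0=max(0,v-100); print(x0,y0)
cv2.imwrite("pics/hd.png",cv2.resize(f["image"][y0:y0+200,x0:x0+200],None,fx=3,fy=3,interpolation=cv2.INTER_CUBIC))
print(env.read_state()["clock"],env.read_state()["joint_positions"].round(1))
E
```

```text
[ 0.53739538 -0.15019733  0.082     ] [ 0.53752993 -0.1500035   0.051     ] [ 0.53689199 -0.10940127  0.056     ] [ 0.50047103 -0.11067903  0.051     ]
90.70695729963288 133.0565184650717 0.04079916108377693 0.05408422672561603
90.900158694424 133.30107645340829 0.04060724086877857 0.05403495136186883
[0.49814004 0.20078581 0.36252597] [-1.40419057e+01 -9.54772103e-04 -1.54617484e+02]
[0.4969 0.2033 0.0659] 0.97
[0.6475 0.1888 0.0682] 0.65
0.84 ((245.0, 122.5), (97.0, 32.0), 90.0) [0.49935588 0.20661826 0.06      ]
0.63 ((123.28103637695312, 55.722415924072266), (86.732421875, 33.58899688720703), 3.3664605617523193) [0.65025618 0.19226784 0.06      ]
148 18
6.6583 [ 46.2  14.6 -13.9   0.  -61.6 -20.9]
```

View pics/hd.png

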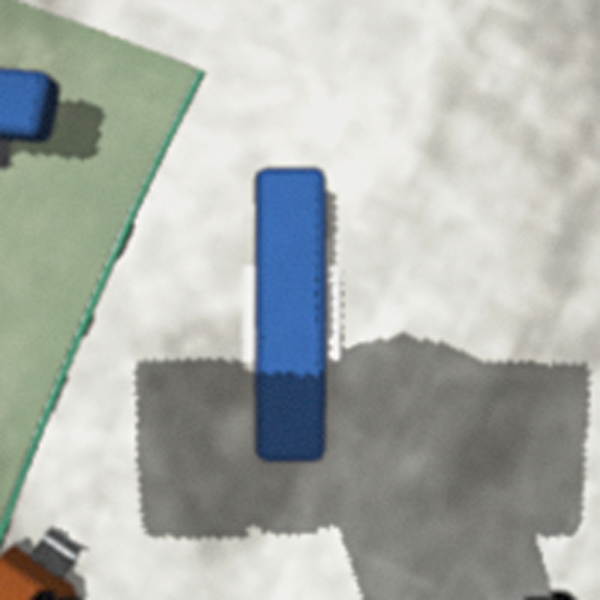

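```bash
python3 - <<'E'
from h import *
f=np.load("hnd.npy",allow_pickle=True).item()
g=lambda a,b,z=.068: at_z(f,a/3+148-.33,b/3+18-.33,z,True)
a,b=g(291,168),g(291,460); c=(a+b)/2; print(c,np.linalg.norm(a-b),np.degrees(np.arctan2(*(a-b)[1::-1]))); l,r=g(257,314),g(325,314); print(np.linalg.norm(l-r))
yaw=115.4; o=[-90,0,yaw]
env.goto([c[0],c[1],.13],o)
env.move_straight([c[0],c[1],.039],rate=.12)
print(env.read_state()["position"], env.read_state()["force"])
env.gripper_to(0.15,grasp_force=50)
s=env.read_state(); print("open",s["opening"],s["position"],s["force"])
env.move_straight([c[0],c[1],.20],rate=.15)
s=env.read_state(); print(s["opening"],s["force"],s["wrist_torque"],s["clock"])
f=env.grab_frame("wrist"); cv2.imwrite("pics/held.png",f["image"])
E
```

```text
[0.49966534 0.20658106 0.068     ] 0.09731799267789219 -64.68630988426654
0.022273212135995948
[0.50029773 0.20731005 0.03991665] [0.5326892  0.56879466 0.66550278]
open 0.27003248484488096 [0.49974561 0.20664288 0.03898938] [-0.25849788  0.20979379  0.27418362]
0.26766915329715235 [ 0.26276697 -0.22840673 -1.6769455 ] [ 0.082284   -0.00227118  0.02193681] 10.3
```

View pics/held.png

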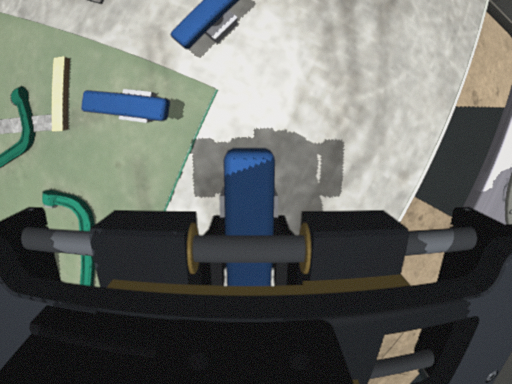

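```bash
python3 - <<'E'
from h import *
o=[-90,0,90.8]; x,y=.5375,-.1501
env.goto([x,y,.15],o); env.dwell(.2)
s=env.read_state(); f0=s["force"]; print(s["position"],s["tool_rot"],f0)
hit=env.move_straight([x,y,.099],rate=.04,force_limit=12)
s=env.read_state(); print(hit,s["position"].round(4),s["force"].round(1),s["wrist_torque"].round(2),s["clock"])
E
```

```text
[ 0.53790862 -0.14905071  0.15023812] [-9.00306104e+01 -3.31863479e-03  9.09038001e+01] [ 0.65293969 -0.30570779 -2.27477116]
False [ 0.5377 -0.1501  0.0993] [ 0.1  0.8 -0.8] [ 0.08 -0.04  0.  ] 13.3333
```

```bash
python3 - <<'E'
from h import *
hit=env.move_straight([.5375,-.1501,.0955],rate=.02,force_limit=8)
s=env.read_state(); print(hit,s["position"].round(4),s["force"].round(1),s["wrist_torque"].round(2),s["clock"])
w=env.grab_frame("wrist"); f=env.grab_frame("scene")
u,v=map(int,proj(f,[.5375,-.15,.08]))
a=cv2.resize(f["image"][v-40:v+40,u-50:u+50],(600,480),interpolation=cv2.INTER_CUBIC)
cv2.imwrite("pics/sc1.png",a); cv2.imwrite("pics/w1.png",cv2.resize(w["image"][80:320,100:400],None,fx=2,fy=2))
E
```

```text
True [ 0.538  -0.1502  0.0989] [-0.6  2.   5. ] [ 0.4   0.36 -0.02] 13.5417
```

View pics/sc1.png

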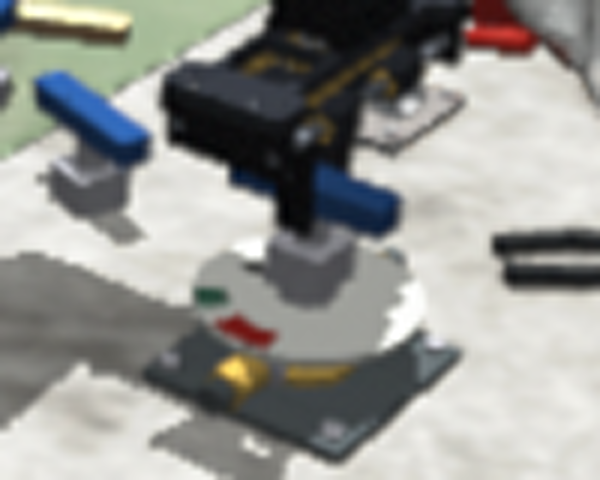

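View pics/w1.png

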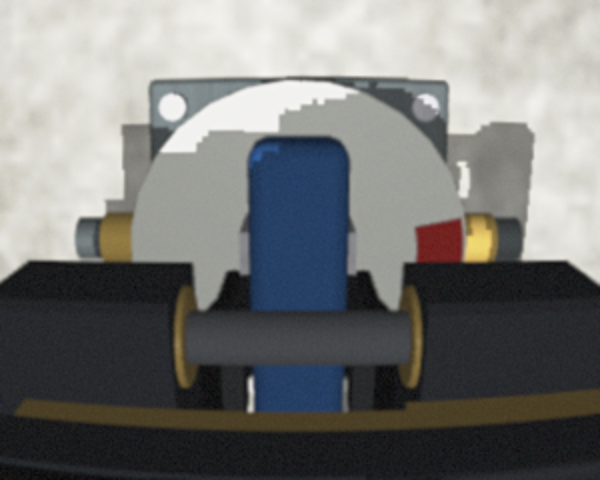

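```bash
python3 - <<'E'
from h import *
p=[.5375,-.1501,.0988]
for d in (12,24,36,47):
    env.goto(p,[-90,0,90.8+d]); s=env.read_state()
    print(d,s["position"].round(4),s["tool_rot"].round(1),s["force"].round(1),s["wrist_torque"].round(2),round(s["opening"],3),s["clock"])
env.dwell(.2)
w=env.grab_frame("wrist"); f=env.grab_frame("scene"); s=env.read_state(); print(s["wrist_torque"].round(2),s["force"].round(1))
for c in (w,f):
  for t in ("pointer_tip","green_mark"): print(t,[(np.round(d["xyz"],4).tolist(),round(d["score"],2)) for d in env.search_frame(c,t)][:2])
u,v=map(int,proj(f,[.5375,-.15,.07])); x0,y0=u-40,v-30
a=cv2.resize(f["image"][y0:y0+60,x0:x0+80],(800,600),interpolation=cv2.INTER_CUBIC); print(x0,y0)
for ang in (90.8,123.2,133.2,143.2):
    t=np.radians(ang); print(ang,[((k-np.array([x0,y0]))*10).round() for k in (np.array(proj(f,[.5375+r*np.cos(t),-.1501+r*np.sin(t),z])) for r,z in ((.041,.056),(.053,.051)))])
cv2.imwrite("pics/sc2.png",a)
cv2.imwrite("pics/w2.png",cv2.resize(w["image"][80:320,100:400],None,fx=2,fy=2))
E
```

```text
12 [ 0.5374 -0.1502  0.099 ] [-90.    0.  102.6] [-1.1 -0.9 -0.1] [-0.06  0.29 -0.06] 0.273 13.9583
24 [ 0.5373 -0.1503  0.099 ] [-90.    0.  114.5] [-1.2 -1.   1.5] [-0.35  0.49 -0.1 ] 0.272 14.275
36 [ 0.5372 -0.1504  0.0989] [-90.   -0.  126.5] [-3.  -2.2  2.2] [-0.62  0.83 -0.15] 0.271 14.5917
47 [ 0.5371 -0.1505  0.0989] [-89.9  -0.  137.4] [-2.2 -3.8  3.6] [-1.12  0.99 -0.12] 0.273 14.8917
[-1.29  1.16 -0.16] [-3.2 -3.3  3.6]
pointer_tip []
green_mark []
pointer_tip []
green_mark [([0.5179, -0.1647, 0.0527], 0.75)]
251 188
90.8 [array([301., 306.]), array([271., 307.])]
123.2 [array([280., 340.]), array([243., 350.])]
133.2 [array([281., 351.]), array([244., 365.])]
143.2 [array([286., 363.]), array([250., 380.])]
```

View pics/sc2.png

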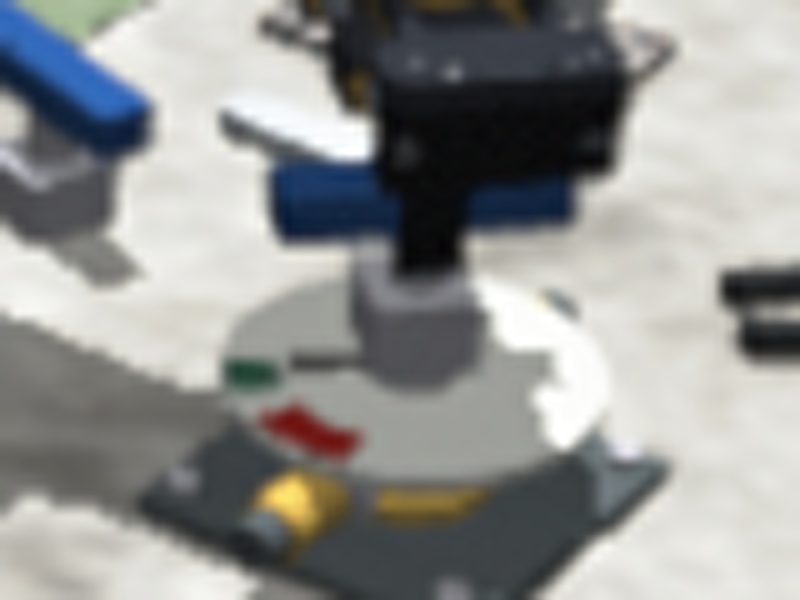

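View pics/w2.png

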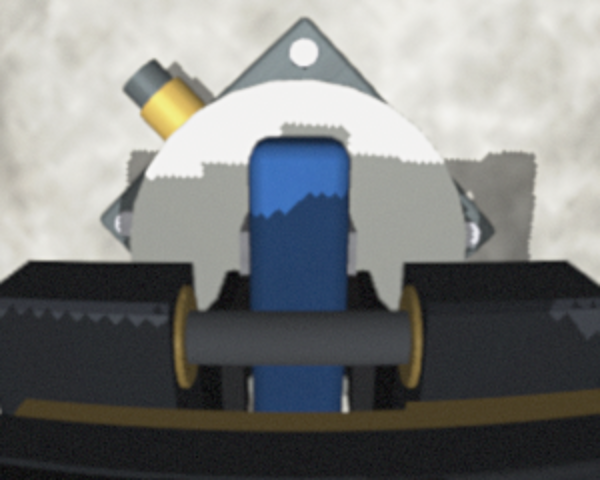

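```bash
python3 - <<'E'
from h import *
env.dwell(3.5)
f=env.grab_frame("scene"); s=env.read_state(); print(s["position"].round(4),s["tool_rot"].round(1),s["wrist_torque"].round(2),s["force"].round(1),s["opening"],s["clock"])
a=cv2.resize(f["image"][188:248,251:331],(800,600),interpolation=cv2.INTER_CUBIC)
b=cv2.imread("pics/sc2.png"); print("diff near pointer",cv2.absdiff(a,b)[330:400,220:370].mean())
env.close_job()
E
```

```text
[ 0.5372 -0.1504  0.0989] [-89.9  -0.  137.7] [-1.34  1.08 -0.14] [-2.7 -4.   3. ] 0.2720247451105714 18.9417
diff near pointer 0.4142857142857143
the job is handed in; nothing more can be done
```

The blue T-handle is fitted fully down on the spindle and turned anticlockwise, with the pointer held in the green. I handed the job in at about 19 s, with the gripper still holding the handle.

- **Handle:** I took the one nearest the base, at about (0.50, 0.21). It went on without resistance. A light press then met contact with the tool at 0.0989 m, where 0.099 m means the hub is resting on the collar.
- **Turn:** The wrist picture put the middle of the green 42.4° anticlockwise of the pointer at rest. I turned the gripper 47° to take up the 5° play.
- **Pointer:** In the scene picture it stands beside the green band and well short of the red. I estimate it at 132–136°, where the green runs from 123° to 143° and red begins at about 158°.
- **Hold:** After 3.5 s the pointer had not moved in the picture and the grip was unchanged. The forces I read on the tool were about 6 N or less.

**Checks that fell short:** The trained network did not find the pointer after the turn, because the handle hides most of it. That reading therefore comes from my own look at the scene picture and the wrist angle, which agree to within a few degrees. I did not re-check the other things on the bench, but the arm was only near the handle and the valve.

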